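Shift a gear selector into its third forward slot

ROBOT

A 6-joint arm with a two-finger parallel gripper is mounted at the origin on the work surface. World frame = base frame: x ahead of the robot, y to its left, z up, the work surface at z = 0. Lengths are in m, angles in degrees, forces in N, time in s.
With the tool pointing down it reaches from about 0.25 to 0.725 m from the base axis. Payload 9.7 kg.
Tool frame: the origin (TCP) lies midway between the tips of the shut fingers; the grasp point (between the pads) lies bot.hold_point_z behind it (bot.hold_point_z is the distance from the TCP to the grasp point, in m); z points along the fingers, y is the line along which they close (so a half turn about z gives the same grasp; the last joint's range is limited). The gripper opens to 85 mm and grips with 20 to 120 N. Pads are 22 mm wide; open, the fingers measure 114 mm over their backs; the gripper's body (76 mm by 85 mm) begins 54 mm behind the grasp point. The pads swing forward as they close: fully open they stand 13 mm farther back than shut.
Start: joints at [72.594, 4.979, 10.078, 95.1, 0, 90], TCP at [0.165, 0.525, 0.231] pointing down, gripper open.
Joint ranges: [-179.16, 179.16], [-48.56, 103.87], [-65.8, 70.77], [-126.05, 130.52], [-82.76, 87.17], [-180, 180]. Speed limits (degrees/s): [127.2, 127.2, 147.25, 180, 180, 180].

INTERFACE

Orientations are given as [roll, pitch, yaw] about the fixed x, y, z axes, in that order (R = Rz(yaw) Ry(pitch) Rx(roll)).
In Python, from workcell import bot, camera, camera_model, ticket gives the robot as it stands.
- The arm moves only by the tool send_rows, never from a script. Its argument "targets" is text: rows parted by semicolons, each of 5 numbers parted by spaces: the shift along the tool's x, y, z in mm, then the turn about the tool's z in degrees, then the closure in counts, from 0 (fully open) to 255 (shut). A call has 1 to 20 rows; each row is the pose to reach, as a shift and turn from the pose commanded when the call began, along the tool's axes at that moment; what a row does not reach only later rows make up. A row lasts 1/8 s, in which the tool goes at most 62.5 mm and 10.7 degrees, less where a joint would pass 70% of its speed; a pose out of reach is approached as far as the arm can. A call with a gripper value outside its range is refused whole. The fingers move at their own pace and stop on an object; "newtons" is the grip in N (left out, the last holds). Time passes only in rows, so rows that repeat a pose let the fingers close. It gives the time, the measured TCP pose, the force, the opening and the grip force at its end, in the units of the state.
- bot.get_obs(): the state, without advancing time (a new reading comes with each control period).
- camera(name): name is "scene" or "top"; returns the picture (420x560x3 uint8, blue, green, red); there is no depth.
- camera_model(name): a dict with "K" (3x3 intrinsics, pixels), "pose" (4x4, takes a point from camera to world coordinates). Camera axes: x right, y down, z forward; pixel columns grow to the right and rows downward; lengths in m; the calibration is good to about 2 mm. A picture is of the moment at which its call begins. camera_model takes no time and is no camera call.
- ticket.job_done(): hands the job in; it is judged then, once.
The state is a dict: "time": time; "q": joint angles; "qd": joint speeds; "joint_efforts": joint torques, N m; "ee_pos": TCP position; "tcp_rot": TCP orientation; "wrist_force": force on the tool from outside, world axes, zero at the start; "torque": the same for the moment, N m; "opening": finger opening in m; "grasp_force": force on a finger pad.
Only numpy, scipy, OpenCV 4.12 (cv2) and the standard library are available. Lean on these libraries where they do the work, as an engineer would, in place of code of your own. Each camera call takes 0.05 s, during which the arm holds its last target. There are 200 camera calls.

TASK

The gear selector console on the bench has to be in third for its drive test. With the fingertips or the outside of the fingers, and without gripping the knob, push the lever out of the near slot on the robot's left into the cross channel, push it across to the right and then forward, away from the robot, fully home in the third forward slot (the one with three dots), without running it into any other slot on the way. Leave the other things on the bench where they are.

Things in the scene. Friction and masses are not known exactly. Their poses are not given: they have to be found in the camera images.
- console: grey gear selector console fixed to the bench, 210 x 210 mm, flat aluminium deck 124 mm up with a gate cut in it; origin on the bench under the gate's middle; x forward (roughly away from the robot), y left, z up; turned up to 0.35 rad. One, two, three dots mark the far ends of the three forward slots from the left. Only the lever and a standing cell rise above the deck
- gate_centre (a point): knob centre's place with the lever upright mid-gate, 170 mm above the console's origin; axes as the console's. Gate in the deck: cross channel along y at x = 0, 18 mm wide, joining three near and three forward slots along x, 17 mm wide, at y = +30, 0, -30 mm, ending 35 mm from the middle. The tongues between slots have rounded noses
- third_home (a point): point fixed to the console where the knob's centre is, to a few mm, when the lever is fully home in the third forward slot (y = -30 mm in the deck, three dots): 41 mm forward and 43 mm right of the console's origin, 159 mm above the bench
- knob (a point): centre of the lever's knob: black upright block 32 x 32 mm, rounded edges, 50 mm tall, its foot about 10 to 20 mm clear of the deck; it leans with the lever, a 10 mm round shaft. The lever stays where it is left and takes 1 to 2.5 N at the knob to move; the gate's edges stop it
- pivot (a point): the point on the console about which the lever leans, 10 mm above the bench over its origin. With F = foreaft, S = sideways, the knob's centre from here in console axes: x = 160 mm * sin F * cos S, y = -160 mm * sin S, z = 160 mm * cos F * cos S
- foreaft (a joint): lean of the lever forward (console +x), rad: 0 in the cross channel (about -0.036 to 0.036 free), about +0.27 at the far end of a forward slot, -0.27 at the near end of a near slot. Starts between -0.25 and -0.13 (in the near slot at the left)
- sideways (a joint): lean of the lever to the right (console -y), rad: about -0.27 in the left slots, 0 in the middle ones, +0.27 in the right ones (each about 0.03 either way). Starts at about -0.27
- cell: bystander: round battery cell standing on the console's deck, 21 mm across, 70 mm tall; origin at the centre of its underside
- tape: bystander: roll of tape lying flat on the bench left of the console, 100 mm across, 48 mm tall; origin at the centre of its underside
- bin_a: bystander: open metal parts bin right of the console, 150 x 75 x 55 mm; origin at the centre of its underside
- bin_b: bystander: a second such bin farther right, 150 x 75 x 55 mm; origin at the centre of its underside
- pack: bystander: blue battery pack on the bench, 240 x 75 x 120 mm tall; origin at the centre of its underside
- tumbler: bystander: black drinking tumbler, 76 mm across, 205 mm tall; origin at the centre of its underside
- drill: bystander: cordless drill standing on its battery, about 180 x 75 mm, 201 mm tall; origin at the centre of its underside
- driver: bystander: screwdriver lying on the bench; origin on its underside

How it is judged:
By the outcome, as a careful person would: the job done as asked, in the order asked, and still so for the second after the job is handed in, with the robot touching nothing.
It also fails if it takes over 58 s, if anything falls off the work surface, if the arm or the gripper's body presses on something with over 40 N, if the wrist force passes 120 N, or if a joint passes its speed limit or range.

## Working session

There is one attempt and no reset: what is moved stays moved. The work goes in short steps, Python scripts to look and compute and a tool call to move; the robot and the scene stay as the last step left them, time stands still between calls to the robot, and variables do not carry over. Pictures are saved under pics/ and viewed, at most 10 in all, crops included, and the job is handed in when it is done.

Besides the shell and the picture viewer there is one more tool, called by a JSON object that holds its "method" and its "body". send_rows: Moves the arm, as the interface text tells. Its arguments: {"type":"object","properties":{"targets":{"type":"string"},"newtons":{"type":"number"}},"required":["targets"]}

```bash
mkdir -p pics
python3 - <<'E'
from workcell import bot,camera,camera_model
import cv2
for n in("scene","top"):
    cv2.imwrite(f"pics/{n}0.png",camera(n)); m=camera_model(n); print(m["K"],m["pose"])
o=bot.get_obs();print(o["ee_pos"],o["tcp_rot"],bot.hold_point_z,o["opening"])
E
```

```text
[[395.70248598   0.         280.14848598]
 [  0.         395.70248598 209.78279291]
 [  0.           0.           1.        ]] [[-0.93855634  0.23204643 -0.25547301  0.88092654]
 [ 0.3450933   0.6411811  -0.68541769  0.86904137]
 [ 0.00475574 -0.73146514 -0.68186225  0.96158934]
 [ 0.          0.          0.          1.        ]]
[[445.22097986   0.         284.05398684]
 [  0.         445.22097986 210.65820371]
 [  0.           0.           1.        ]] [[ 0.00490408 -0.99252343  0.12195565  0.42024552]
 [-0.99987742 -0.00305346  0.01535676  0.00855844]
 [-0.01486956 -0.12201601 -0.99241674  1.34627899]
 [ 0.          0.          0.          1.        ]]
[0.16449092 0.52462    0.23065193] [-1.79931261e+02 -3.19955536e-04  1.62590927e+02] 0.0187 0.08534369757068593
```

View pics/scene0.png

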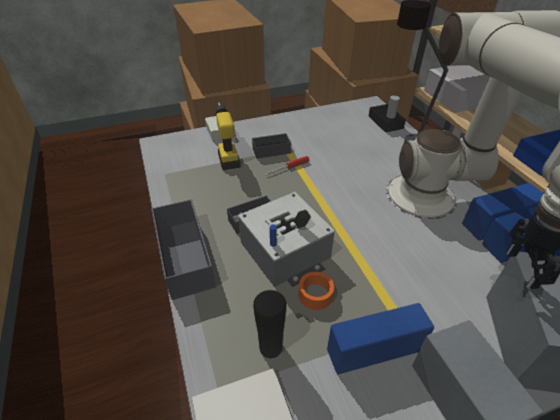

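View pics/top0.png

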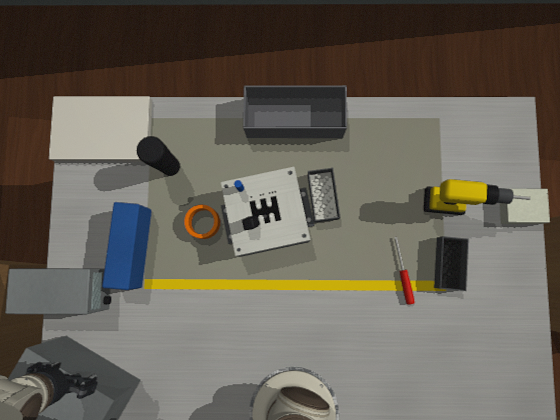

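The top view shows the console at about (266,210), the knob near (250,223), the blue cell near (239,186) and the tape at (201,222). I'll enlarge that area.

Run:
```python
import cv2
a=cv2.imread("pics/top0.png")[155:265,205:345]
cv2.imwrite("pics/c1.png",cv2.resize(a,None,fx=5.4,fy=5.4,interpolation=cv2.INTER_CUBIC))
```

```text
(no output)
```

View pics/c1.png

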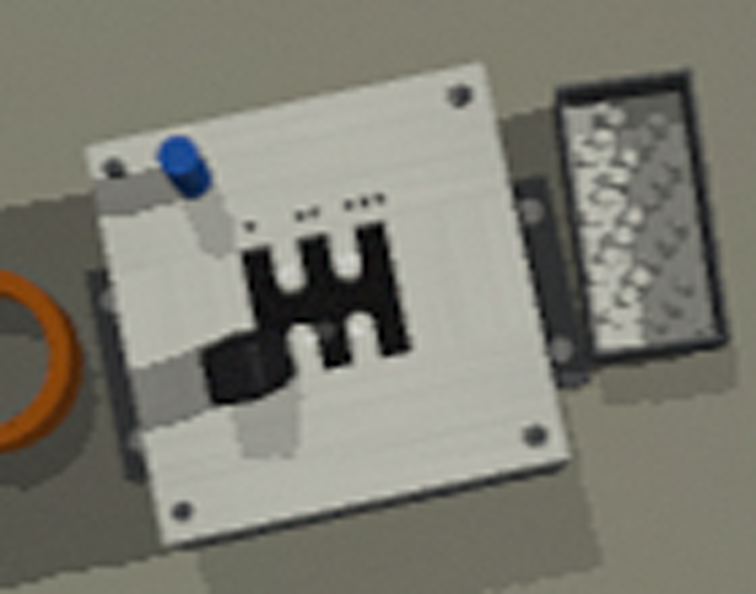

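```bash
cat > h.py <<'E'
import numpy as np
from workcell import bot,camera,camera_model
def ray(px,z,n="top"):
    m=camera_model(n);T=np.array(m["pose"]);d=T[:3,:3]@np.linalg.inv(m["K"])@[px[0],px[1],1]
    return T[:3,3]+d*(z-T[2,3])/d[2]
def proj(p,n="top"):
    m=camera_model(n);T=np.array(m["pose"]);c=np.array(m["K"])@(T[:3,:3].T@(np.array(p)-T[:3,3]));return c[:2]/c[2]
def knobc(F,S,dz=0):
    L=160+dz
    return np.array([L*np.sin(F)*np.cos(S),-L*np.sin(S),10+L*np.cos(F)*np.cos(S)])/1000
E
python3 - <<'E'
from h import *
c=lambda u,v:(205+(u+.5)/5.4-.5,155+(v+.5)/5.4-.5)
P=[ray(c(*p),.124) for p in [(86,147),(484,63),(568,458),(163,545)]]
for p in P:print(p.round(4))
TL,TR,BR,BL=P
print([np.linalg.norm(a-b).round(4) for a,b in((TL,TR),(TR,BR),(BR,BL),(BL,TL))])
f=(TL-BL+TR-BR);l=(TL-TR+BL-BR);y1=np.arctan2(f[1],f[0]);y2=np.arctan2(-l[0],l[1]);print("yaw",y1,y2)
y=(y1+y2)/2;O=np.mean(P,0)[:2];print("O",O)
R=np.array([[np.cos(y),-np.sin(y)],[np.sin(y),np.cos(y)]])
con=lambda p:R.T@(p[:2]-O)*1000
for nm,p in dict(s3end=(370,225),s1end=(256,250),s2end=(312,237),n3=(396,353),n2=(337,367)).items():print(nm,con(ray(c(*p),.124)).round(1))
print("cell top",con(ray(c(178,152),.194)).round(1),"foot",con(ray(c(194,184),.124)).round(1))
for F in(-.25,-.19,-.13):
    for d in(25,-25):
        k=knobc(F,-.27,d);w=np.r_[O+R@k[:2],k[2]];u=proj(w);print(F,d,(k*1000).round(),w.round(4),((u-[205,155]+.5)*5.4-.5).round())
E
```

```text
[0.6511 0.2054 0.124 ]
[ 6.958e-01 -4.000e-04  1.240e-01]
[ 0.4912 -0.0435  0.124 ]
[0.4463 0.1617 0.124 ]
[np.float64(0.2106), np.float64(0.209), np.float64(0.2101), np.float64(0.2094)]
yaw 0.20890761771493027 0.2145545778985212
O [0.57111333 0.08083492]
s3end [ 33.9 -30.6]
s1end [33.3 29.4]
s2end [34.  -0.1]
n3 [-33.7 -30.2]
n2 [-34.5   0.8]
cell top [77.3 53.3] foot [73.7 54. ]
-0.25 25 [-44.  49. 183.] [0.5176 0.1198 0.1828] [237. 395.]
-0.25 -25 [-32.  36. 136.] [0.5321 0.1093 0.1361] [267. 375.]
-0.19 25 [-34.  49. 185.] [0.5278 0.122  0.1851] [232. 374.]
-0.19 -25 [-25.  36. 138.] [0.5395 0.1109 0.1378] [263. 360.]
-0.13 25 [-23.  49. 187.] [0.5381 0.1242 0.1868] [228. 352.]
-0.13 -25 [-17.  36. 139.] [0.5471 0.1125 0.139 ] [260. 345.]
```

```bash
cat >> h.py <<'E'
from scipy.spatial.transform import Rotation as Rn
O=np.array([.5711,.0808]);Y=.212;RC=np.array([[np.cos(Y),-np.sin(Y)],[np.sin(Y),np.cos(Y)]])
def shift(x,y,z,o=None):
    o=bot.get_obs();w=np.r_[O+RC@[x/1000,y/1000],z/1000]
    return (Rn.from_euler('xyz',o["tcp_rot"],degrees=True).inv().apply(w-o["ee_pos"])*1000).round(1)
def here():
    o=bot.get_obs();p=np.array(o["ee_pos"]);return np.r_[RC.T@(p[:2]-O),p[2]]*1000,o["tcp_rot"],o["wrist_force"],o["time"]
E
python3 -c "
from h import *
print(shift(-85,42,250),here())"
```

```text
[-426.1 -307.3  -19. ] (array([-304.1193037 ,  519.44064094,  230.65193392]), array([-1.79931261e+02, -3.19955536e-04,  1.62590927e+02]), array([ 0.32759381,  0.6221309 , -0.1426288 ]), 0.1)
```

{"method": "send_rows", "body": {"targets": "0 0 -20 0 255; -40 -30 -20 6 255; -80 -57 -20 12 255; -120 -86 -20 18 255; -160 -115 -20 24 255; -200 -144 -20 30 255; -240 -173 -20 36 255; -280 -202 -20 42 255; -320 -231 -20 48 255; -360 -260 -20 54 255; -400 -288 -20 60.4 255; -426 -307 -20 60.4 255; -426 -307 -20 60.4 255; -426 -307 -20 60.4 255"}}

```text
time: 1.85
ee_pos: [0.4789, 0.1046, 0.251]
tcp_rot: [-180.0, -0.0, 102.2]
wrist_force: [0.3, 0.6, 0.5]
opening: 0.0002
grasp_force: 0.0
```

Run:
```python
from h import *
import cv2
print(here(),shift(-85,42,150),bot.get_obs()["opening"])
a=camera("top")[130:270,190:350];b=camera("scene")[170:310,200:360]
cv2.imwrite("pics/c2.png",cv2.resize(np.hstack([a,b]),None,fx=2.5,fy=2.5,interpolation=cv2.INTER_CUBIC))
```

```text
(array([-85.12875271,  42.65640591, 251.03788365]), array([-1.79960370e+02, -1.26817472e-02,  1.02179644e+02]), array([0.34339515, 0.58104669, 0.52273263]), 1.85) [ -0.7   0.2 101. ] 0.00015353939300188636
```

View pics/c2.png

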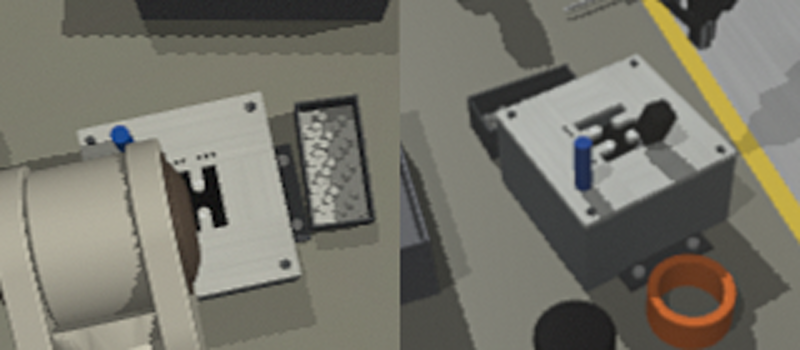

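{"method": "send_rows", "body": {"targets": "-0.5 0 40 0 255; -0.5 0 80 0 255; -0.5 0 101 0 255; -0.5 0 101 0 255; -0.5 8 101 0 255; -0.5 14 101 0 255; -0.5 20 101 0 255; -0.5 26 101 0 255; -0.5 32 101 0 255; -0.5 37 101 0 255; -0.5 42 101 0 255; -0.5 45 101 0 255; -0.5 45 101 0 255"}}

```text
time: 3.58
ee_pos: [0.5238, 0.1136, 0.1509]
tcp_rot: [179.9, -0.0, 102.2]
wrist_force: [-2.9, 0.6, 5.6]
opening: -0.0002
grasp_force: 3.2
```

Run:
```python
from h import *
import cv2
print(here())
b=camera("scene")[190:270,240:350]
cv2.imwrite("pics/c3.png",cv2.resize(b,None,fx=7,fy=7,interpolation=cv2.INTER_CUBIC))
for F in (-.2,-.1,-.05,0,.05):
  for d in(25,0,-25):
    k=knobc(F,-.27,d);w=np.r_[O+RC@k[:2],k[2]];print(F,d,((proj(w,"scene")-[240,190]+.5)*7-.5).round())
```

```text
(array([-39.31003555,  42.04701983, 150.90699316]), array([ 1.79930228e+02, -5.90577169e-03,  1.02197597e+02]), array([-2.86253079,  0.64468678,  5.6194286 ]), 3.575)
-0.2 25 [459. 158.]
-0.2 0 [437. 194.]
-0.2 -25 [417. 229.]
-0.1 25 [423. 169.]
-0.1 0 [407. 204.]
-0.1 -25 [391. 237.]
-0.05 25 [405. 176.]
-0.05 0 [392. 209.]
-0.05 -25 [379. 242.]
0 25 [387. 183.]
0 0 [376. 216.]
0 -25 [366. 248.]
0.05 25 [369. 192.]
0.05 0 [360. 223.]
0.05 -25 [353. 254.]
```

View pics/c3.png

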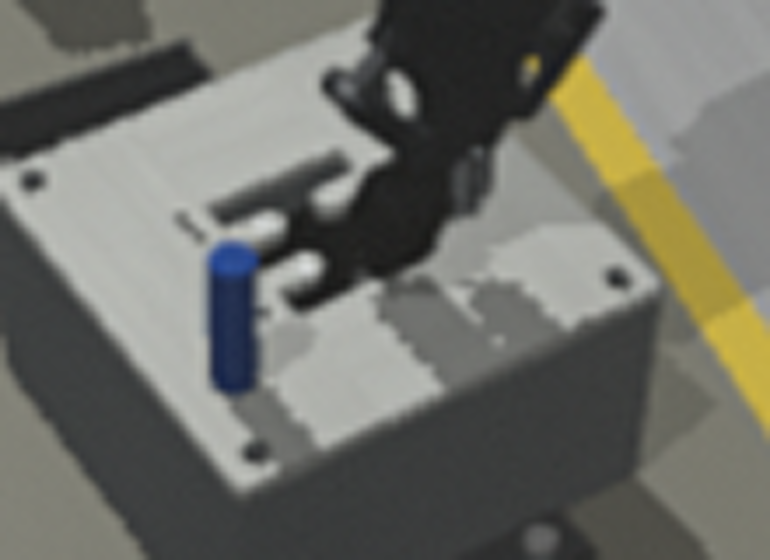

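```bash
cat >> h.py <<'E'
import cv2
def zoom(name,fn,r=(190,245),c=(260,335),F=None,S=None,f=10):
    b=camera(name)[r[0]:r[1],c[0]:c[1]].astype(float)
    b=255*np.clip(b/110,0,1)**.5
    b=cv2.resize(b.astype(np.uint8),None,fx=f,fy=f,interpolation=cv2.INTER_CUBIC)
    if F is not None:
        for col,FF in zip([(0,0,255),(0,255,0)],F):
            s=S
            a=np.array([np.sin(FF)*np.cos(s),-np.sin(s),np.cos(FF)*np.cos(s)])
            ex=np.array([np.cos(FF),0,-np.sin(FF)]);ey=np.cross(a,ex);
            for d in(-25,25):
                q=[]
                for i,j in((1,1),(1,-1),(-1,-1),(-1,1)):
                    k=np.array([0,0,.01])+a*(.16+d/1000)+.016*(i*ex+j*ey)
                    w=np.r_[O+RC@k[:2],k[2]];q.append((proj(w,name)-[c[0],r[0]]+.5)*f-.5)
                cv2.polylines(b,[np.int32(np.round(q))],True,col,1)
    cv2.imwrite(fn,b)
E
python3 - <<'E'
from h import *
zoom("scene","pics/c4.png",F=(-.06,0),S=-.27)
E
```

```text
(no output)
```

View pics/c4.png

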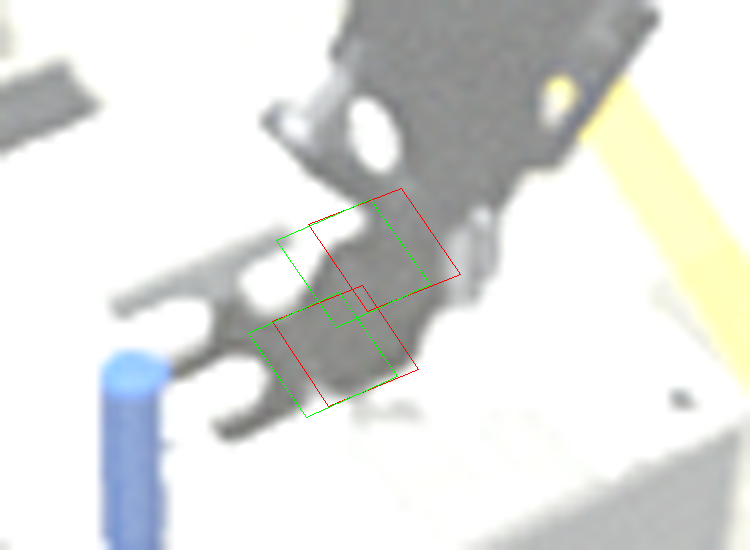

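{"method": "send_rows", "body": {"targets": "0 3 0 0 255; 0 6 0 0 255; 0 8 0 0 255; 0 8 0 0 255"}}

```text
time: 4.18
ee_pos: [0.5318, 0.1155, 0.1515]
tcp_rot: [179.9, -0.0, 102.2]
wrist_force: [-2.1, -0.2, 9.6]
opening: -0.0001
grasp_force: 5.3
```

Run:
```python
from h import *
print(here())
zoom("scene","pics/c5.png",F=(-.06,0),S=-.27)
```

```text
(array([-31.12151867,  42.16591385, 151.49498315]), array([ 1.79868101e+02, -2.10118179e-02,  1.02201395e+02]), array([-2.12382511, -0.23162539,  9.63158632]), 4.175)
```

View pics/c5.png

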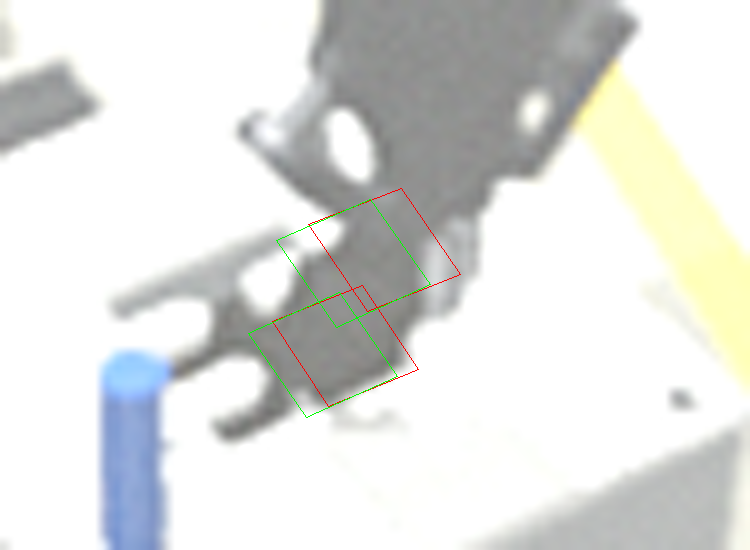

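{"method": "send_rows", "body": {"targets": "0 -6 0 0 255; 0 -12 -2 0 255; 0 -12 -14 0 255; 0 -12 -14 0 255; 0 -8 -14 0 255; 0 -6 -14 0 255; 0 -4 -14 0 255; 0 -4 -14 0 255"}}

```text
time: 5.22
ee_pos: [0.5272, 0.1143, 0.164]
tcp_rot: [-180.0, 0.0, 102.2]
wrist_force: [-1.0, -0.6, 0.2]
opening: -0.0001
grasp_force: 0.5
```

{"method": "send_rows", "body": {"targets": "0 2 0 0 255; 0 2 0 0 255"}}

```text
time: 5.48
ee_pos: [0.5292, 0.1147, 0.1642]
tcp_rot: [-180.0, -0.0, 102.2]
wrist_force: [-0.7, 0.3, 0.2]
opening: -0.0002
grasp_force: 0.6
```

{"method": "send_rows", "body": {"targets": "0 2 0 0 255; 0 2 0 0 255"}}

```text
time: 5.72
ee_pos: [0.5312, 0.1152, 0.1643]
tcp_rot: [180.0, -0.0, 102.2]
wrist_force: [-1.1, -0.5, 0.2]
opening: -0.0002
grasp_force: 0.6
```

Run:
```python
from h import *
print(here())
b=cv2.cvtColor(camera("scene"),cv2.COLOR_BGR2GRAY)
a=cv2.cvtColor(cv2.imread("pics/scene0.png"),cv2.COLOR_BGR2GRAY)
for r in range(212,232,2): print(r,b[r,278:310])
```

```text
(array([-31.75343748,  42.00706842, 164.33868006]), array([ 1.79991308e+02, -6.52400439e-04,  1.02194295e+02]), array([-1.05718286, -0.53641674,  0.24099389]), 5.725)
212 [181 180 183 183 181 171 151 141 117  96  98 137 171 184 183 183 170 137
 107  60  36  36  37  37  50  72  70  56  56  60 103 151]
214 [181 169 143 120  99  82  70  63  56  54  64  82 110 128 100  61  37  33
  34  36  37  36  35  37  46  69  67  50  62  91 134 152]
216 [ 95  77  71  65  59  55  59  92 138 171 177 135  53  34  35  37  38  39
  37  37  38  38  37  36  53  77  64  48  87 131 150 149]
218 [ 55  56  57  59  57  60  99 160 186 179 136  52  27  36  38  39  39  40
  40  36  36  36  35  34  48  72  88 109 140 149 151 149]
220 [153 129  93  48  39  35  48  82 103  93  52  33  33  34  35  38  37  40
  38  36  35  34  31  32  74 134 162 158 149 149 151 150]
222 [200 183 131  45  28  35  33  35  35  34  32  34  34  36  34  34  35  36
  34  35  36  33  32  71 127 153 152 150 148 148 148 148]
224 [ 99  79  55  31  28  30  28  31  32  35  34  36  36  34  35  34  34  34
  34  34  34  29  41 103 153 153 150 150 150 149 147 147]
226 [ 32  26  41  72 132 172 156 110  43  32  34  33  36  34  34  34  35  32
  30  31  28  34  69 114 145 150 149 149 149 156 169 172]
228 [126 162 175 185 195 212 203 156  68  30  32  35  36  32  33  31  31  35
  55  80 104 142 155 154 151 151 150 147 147 147 160 175]
230 [187 182 169 151 137 106  94  58  31  30  31  56  80  74  56  59  80 110
 144 143 115 128 152 154 152 152 149 157 168 173 176 176]
```

{"method": "send_rows", "body": {"targets": "0 -10 0 0 255; 0 -30 -20 0 255; 0 -60 -40 0 255; 0 -60 -40 0 255"}}

```text
time: 6.28
ee_pos: [0.4717, 0.1023, 0.2064]
tcp_rot: [179.8, 0.0, 102.2]
wrist_force: [0.9, -0.1, -0.2]
opening: -0.0001
grasp_force: 0.0
```

Run:
```python
from h import *
print(here())
zoom("scene","pics/c6.png",F=(-.06,0),S=-.27)
```

```text
(array([-92.62224171,  41.92336886, 206.39540221]), array([1.79795883e+02, 3.62686801e-05, 1.02191282e+02]), array([ 0.85096293, -0.12379907, -0.21863977]), 6.275)
```

View pics/c6.png

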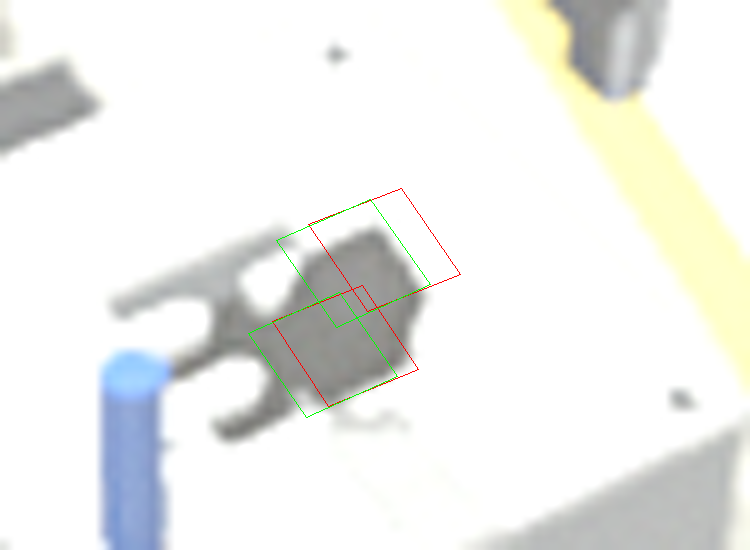

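```bash
cat >> h.py <<'E'
def fit(S0=-.27,Fs=np.arange(-.3,.31,.01),r=(190,245),c=(260,335),xr=None,img=None,dS=(-.03,0,.03),ox=0,top=5):
    """silhouette fit of a rounded-box knob in the scene picture; xr: (min col,max col) where dark outside counts"""
    f=4;b=camera("scene") if img is None else img
    g=cv2.resize(cv2.cvtColor(b,cv2.COLOR_BGR2GRAY)[r[0]:r[1],c[0]:c[1]],None,fx=f,fy=f,interpolation=cv2.INTER_CUBIC)
    dark=g<62
    m=camera_model("scene");K=np.array(m["K"]);T=np.linalg.inv(np.array(m["pose"]))
    rng=np.random.default_rng(0);u=rng.normal(size=(150,3));u/=np.linalg.norm(u,axis=1)[:,None]
    cor=np.array([[i,j,k] for i in(-1,1) for j in(-1,1) for k in(-1,1)])
    W=np.zeros(g.shape,bool);x0,x1=xr if xr else c;W[:,(x0-c[0])*f:(x1-c[0])*f]=True
    out=[]
    for rad in(.005,.008,.011):
      L=((cor*(np.array([.016,.016,.025])-rad))[:,None]+rad*u).reshape(-1,3)
      for ds in dS:
        for F in Fs:
          s=S0+ds;a=np.array([np.sin(F)*np.cos(s),-np.sin(s),np.cos(F)*np.cos(s)])
          ex=np.array([np.cos(F),0,-np.sin(F)]);ey=np.cross(a,ex)
          k=np.array([0,0,.01])+.16*a+L@np.array([ex,ey,a])
          w=np.c_[k[:,:2]@RC.T+O,k[:,2]]@T[:3,:3].T+T[:3,3]
          q=w@K.T;q=(q[:,:2]/q[:,2:]-[c[0],r[0]]+.5)*f-.5
          h=np.zeros(g.shape,np.uint8);cv2.fillConvexPoly(h,cv2.convexHull(np.float32(q).reshape(-1,1,2)).astype(np.int32),1);h=h>0
          out.append(((h&~dark).sum()+(~h&dark&W).sum(),round(F,3),round(s,3),rad))
    return sorted(out)[:top]
E
python3 - <<'E'
from h import *
# columns right of 293 and rows below the arm: only knob is dark there
print(fit(Fs=np.arange(-.16,.08,.01),r=(208,235),c=(270,312),xr=(293,312)))
print(fit(Fs=np.arange(-.3,-.08,.01),r=(200,235),c=(270,325),xr=(297,325),img=cv2.imread("pics/scene0.png")))
E
```

```text
[(np.int64(132), np.float64(-0.01), -0.3, 0.011), (np.int64(198), np.float64(-0.02), -0.3, 0.011), (np.int64(202), np.float64(0.0), -0.3, 0.011), (np.int64(283), np.float64(0.0), -0.3, 0.008), (np.int64(309), np.float64(-0.03), -0.3, 0.011)]
[(np.int64(171), np.float64(-0.17), -0.3, 0.011), (np.int64(173), np.float64(-0.18), -0.3, 0.011), (np.int64(302), np.float64(-0.17), -0.3, 0.008), (np.int64(308), np.float64(-0.18), -0.3, 0.008), (np.int64(308), np.float64(-0.16), -0.3, 0.011)]
```

{"method": "send_rows", "body": {"targets": "30 10 0 0 255; 63 30 0 0 255; 63 65 0 0 255; 63 92 0 0 255; 63 92 0 0 255; 63 92 25 0 255; 63 92 43 0 255; 63 92 43 0 255; 55 92 43 0 255; 47 92 43 0 255; 41 92 43 0 255; 41 92 43 0 255"}}

```text
time: 7.88
ee_pos: [0.554, 0.1614, 0.1616]
tcp_rot: [180.0, -0.0, 102.1]
wrist_force: [0.2, -1.1, 0.6]
opening: -0.0
grasp_force: 0.0
```

```bash
python3 -c "
from h import *
print(here())"
```

```text
(array([  0.21987761,  82.38670817, 161.61542636]), array([ 1.79970431e+02, -2.89071017e-05,  1.02140832e+02]), array([ 0.21662207, -1.14851252,  0.56192197]), 7.875)
```

{"method": "send_rows", "body": {"targets": "-4 0 0 0 255; -8 0 0 0 255; -12 0 0 0 255; -16 0 0 0 255; -20 0 0 0 255; -24 0 0 0 255; -28 0 0 0 255; -30 0 0 0 255; -30 0 0 0 255"}}

```text
time: 9.0
ee_pos: [0.5601, 0.1324, 0.1612]
tcp_rot: [-180.0, 0.0, 102.2]
wrist_force: [0.9, 1.6, 0.7]
opening: -0.0002
grasp_force: 0.6
```

```bash
python3 -c "
from h import *
print(here())
zoom('scene','pics/c7.png',F=(0,),S=-.06)"
```

```text
(array([9.35153578e-02, 5.28117199e+01, 1.61233720e+02]), array([-1.79994123e+02,  8.47307049e-03,  1.02180890e+02]), array([0.89323866, 1.61142932, 0.6749255 ]), 9.0)
```

View pics/c7.png

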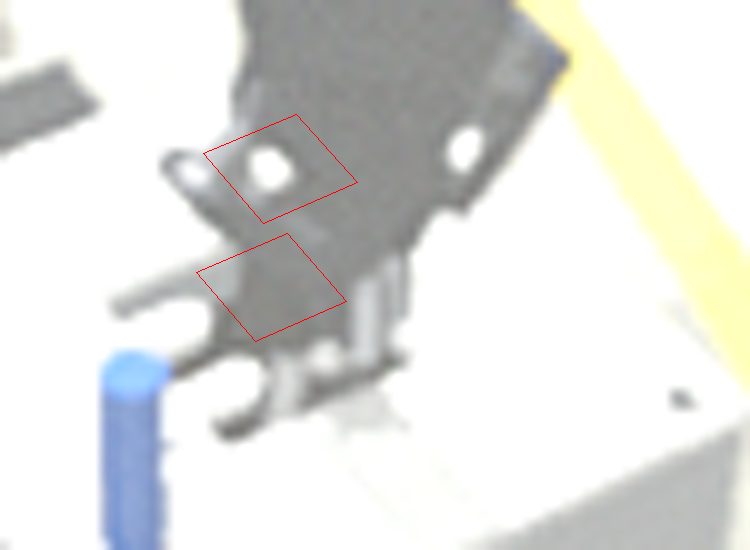

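{"method": "send_rows", "body": {"targets": "-4 0 0 0 255; -8 0 0 0 255; -12 0 0 0 255; -16 0 0 0 255; -20 0 0 0 255; -24 0 0 0 255; -28 0 0 0 255; -32 0 0 0 255; -36 0 0 0 255; -40 0 0 0 255; -40 0 0 0 255"}}

```text
time: 10.42
ee_pos: [0.5686, 0.0932, 0.1613]
tcp_rot: [-180.0, 0.0, 102.2]
wrist_force: [-0.8, -0.4, 1.3]
opening: 0.0
grasp_force: 0.3
```

{"method": "send_rows", "body": {"targets": "-4 0 0 0 255; -8 0 0 0 255; -12 0 0 0 255; -15 0 0 0 255; -18 0 0 0 255; -21 0 0 0 255; -21 0 0 0 255"}}

```text
time: 11.3
ee_pos: [0.573, 0.0728, 0.1613]
tcp_rot: [180.0, 0.0, 102.2]
wrist_force: [-0.4, -0.6, -0.2]
opening: -0.0001
grasp_force: 0.3
```

```bash
python3 -c "
from h import *
print(here())"
```

```text
(array([ 1.46405893e-01, -8.25471609e+00,  1.61313686e+02]), array([1.79999396e+02, 8.29997156e-03, 1.02175631e+02]), array([-0.40934639, -0.5837135 , -0.1587655 ]), 11.3)
```

{"method": "send_rows", "body": {"targets": "12 0 0 0 255; 12 -5 -25 0 255; 12 -40 -45 0 255; 0 -80 -45 0 255; -20 -92 -45 0 255; -35 -92 -45 0 255; -35 -92 -45 0 255"}}

```text
time: 12.18
ee_pos: [0.491, 0.019, 0.2062]
tcp_rot: [180.0, 0.0, 102.1]
wrist_force: [0.7, 0.1, -0.2]
opening: 0.0001
grasp_force: 0.0
```

```bash
python3 -c "
from h import *
print(here())
for s in (0,.15,.27):
  k=knobc(0,s);print(s,proj(np.r_[O+RC@k[:2],k[2]],'scene').round(1))
zoom('scene','pics/c8.png',r=(185,240),c=(240,315),F=(0,),S=.25)
print(fit(S0=.2,Fs=np.arange(-.2,.21,.02),r=(180,235),c=(250,315),xr=(260,290),dS=np.arange(-.2,.13,.04)))"
```

```text
(array([-91.31313621, -43.52389481, 206.20619558]), array([1.79989512e+02, 2.91156507e-03, 1.02123990e+02]), array([ 0.73405276,  0.12427364, -0.16248575]), 12.175)
0 [285.3 210.4]
0.15 [280.9 206.2]
0.27 [277.5 203.6]
[(np.int64(3124), np.float64(-0.0), np.float64(0.2), 0.011), (np.int64(3237), np.float64(-0.0), np.float64(0.2), 0.008), (np.int64(3289), np.float64(-0.02), np.float64(0.2), 0.011), (np.int64(3291), np.float64(-0.02), np.float64(0.2), 0.008), (np.int64(3382), np.float64(0.02), np.float64(0.16), 0.011)]
```

View pics/c8.png

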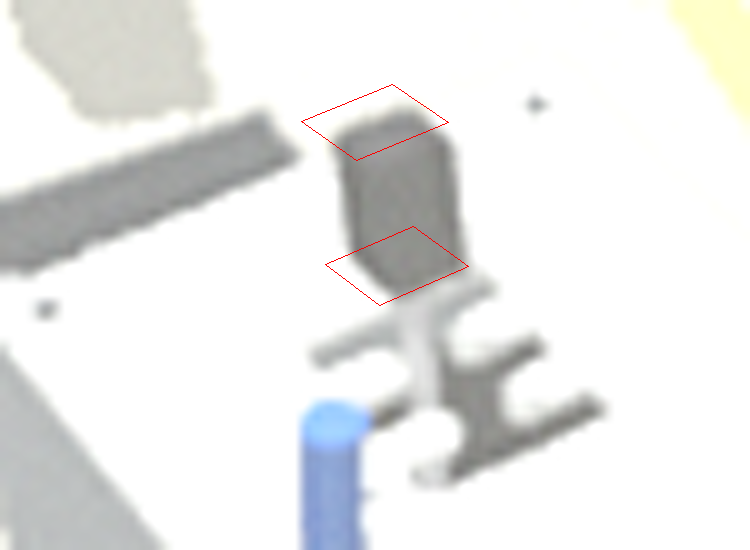

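{"method": "send_rows", "body": {"targets": "20 0 0 0 255; 50 10 0 0 255; 60 50 0 0 255; 60 91 0 0 255; 60 91 0 0 255; 60 91 25 0 255; 60 91 45 0 255; 50 91 45 0 255; 40 91 45 0 255; 36 91 45 0 255; 33 91 45 0 255; 30 91 45 0 255; 28 91 45 0 255; 28 91 45 0 255"}}

```text
time: 14.02
ee_pos: [0.5735, 0.0659, 0.1613]
tcp_rot: [180.0, 0.0, 102.2]
wrist_force: [1.2, 0.4, -0.3]
opening: -0.0001
grasp_force: 0.3
```

{"method": "send_rows", "body": {"targets": "-1.5 0 0 0 255; -1.5 0 0 0 255"}}

```text
time: 14.28
ee_pos: [0.5737, 0.0645, 0.1612]
tcp_rot: [-180.0, -0.0, 102.2]
wrist_force: [0.1, 1.1, -0.7]
opening: 0.0001
grasp_force: 0.4
```

{"method": "send_rows", "body": {"targets": "-1.5 0 0 0 255; -1.5 0 0 0 255"}}

```text
time: 14.52
ee_pos: [0.574, 0.0634, 0.1612]
tcp_rot: [-180.0, -0.0, 102.2]
wrist_force: [-0.8, 4.6, -1.6]
opening: -0.0
grasp_force: 1.7
```

```bash
python3 -c "
from h import *
print(here())"
```

```text
(array([ -0.86364049, -17.64673627, 161.17755075]), array([-1.79991142e+02, -4.34717954e-02,  1.02209001e+02]), array([-0.78073623,  4.647721  , -1.62493981]), 14.525)
```

{"method": "send_rows", "body": {"targets": "12 0 0 0 255; 12 -5 -25 0 255; 12 -40 -45 0 255; 0 -80 -45 0 255; -15 -90 -45 0 255; -25 -90 -45 0 255; -25 -90 -45 0 255"}}

```text
time: 15.4
ee_pos: [0.4922, 0.0191, 0.2059]
tcp_rot: [-180.0, 0.0, 102.1]
wrist_force: [-0.2, -0.8, 0.1]
opening: 0.0001
grasp_force: 0.0
```

```bash
python3 -c "
from h import *
print(here())
print(fit(S0=.25,Fs=np.arange(-.1,.11,.01),r=(190,218),c=(262,292),xr=(271,289),dS=np.arange(-.08,.09,.02)))"
```

```text
(array([-90.09717565, -43.7141282 , 205.93276294]), array([-1.79989970e+02,  3.15637063e-03,  1.02124503e+02]), array([-0.24248852, -0.83249763,  0.05893006]), 15.4)
[(np.int64(378), np.float64(-0.0), np.float64(0.25), 0.011), (np.int64(410), np.float64(-0.01), np.float64(0.27), 0.011), (np.int64(420), np.float64(-0.01), np.float64(0.25), 0.011), (np.int64(515), np.float64(0.01), np.float64(0.23), 0.011), (np.int64(517), np.float64(0.01), np.float64(0.25), 0.011)]
```

F ≈ 0 and S ≈ 0.26, so the lever is lined up with the third slot. Next I push it forward.

{"method": "send_rows", "body": {"targets": "0 0 25 0 255; 0 0 45 0 255; 0 10 45 0 255; 0 30 45 0 255; 0 50 45 0 255; 0 55 45 0 255; 0 60 45 0 255; 0 65 45 0 255; 0 70 45 0 255; 0 75 45 0 255; 0 75 45 0 255"}}

```text
time: 16.82
ee_pos: [0.565, 0.0355, 0.1612]
tcp_rot: [180.0, 0.0, 102.2]
wrist_force: [0.1, -0.2, -0.2]
opening: -0.0006
grasp_force: 0.1
```

{"method": "send_rows", "body": {"targets": "0 4 0 0 255; 0 8 0 0 255; 0 12 0 0 255; 0 15 0 0 255; 0 15 0 0 255"}}

```text
time: 17.45
ee_pos: [0.5797, 0.0386, 0.1612]
tcp_rot: [180.0, 0.0, 102.2]
wrist_force: [-0.4, -0.1, -0.6]
opening: -0.0005
grasp_force: 0.2
```

```bash
python3 -c "
from h import *
print(here())"
```

```text
(array([ -0.46451156, -43.02780108, 161.18612119]), array([1.79987078e+02, 5.18372746e-03, 1.02196354e+02]), array([-0.35524439, -0.10859044, -0.56762338]), 17.45)
```

{"method": "send_rows", "body": {"targets": "0 2 0 0 255; 0 4 0 0 255; 0 6 0 0 255; 0 8 0 0 255; 0 8 0 0 255"}}

```text
time: 18.08
ee_pos: [0.5875, 0.0403, 0.1614]
tcp_rot: [180.0, 0.0, 102.2]
wrist_force: [-0.2, 0.2, -0.1]
opening: 0.0001
grasp_force: 0.2
```

{"method": "send_rows", "body": {"targets": "0 2 0 0 255; 0 2 0 0 255"}}

```text
time: 18.32
ee_pos: [0.5894, 0.0408, 0.1613]
tcp_rot: [180.0, 0.0, 102.2]
wrist_force: [-0.4, 0.5, -0.4]
opening: -0.0001
grasp_force: 0.2
```

{"method": "send_rows", "body": {"targets": "0 2 0 0 255; 0 2 0 0 255"}}

```text
time: 18.58
ee_pos: [0.5913, 0.0412, 0.1613]
tcp_rot: [180.0, 0.0, 102.2]
wrist_force: [-0.2, -0.1, 0.2]
opening: -0.0003
grasp_force: 0.3
```

{"method": "send_rows", "body": {"targets": "0 2 0 0 255; 0 2 0 0 255"}}

```text
time: 18.82
ee_pos: [0.5932, 0.0416, 0.1613]
tcp_rot: [180.0, 0.0, 102.2]
wrist_force: [-1.0, -0.4, 0.4]
opening: -0.0
grasp_force: 0.3
```

{"method": "send_rows", "body": {"targets": "0 2 0 0 255; 0 2 0 0 255"}}

```text
time: 19.08
ee_pos: [0.5949, 0.042, 0.1612]
tcp_rot: [-180.0, -0.0, 102.2]
wrist_force: [-2.3, -0.7, -0.6]
opening: 0.0001
grasp_force: 1.3
```

{"method": "send_rows", "body": {"targets": "0 2 0 0 255; 0 2 0 0 255"}}

```text
time: 19.32
ee_pos: [0.5957, 0.0422, 0.1611]
tcp_rot: [-179.8, -0.0, 102.2]
wrist_force: [-9.2, -1.7, 1.4]
opening: -0.0002
grasp_force: 4.6
```

{"method": "send_rows", "body": {"targets": "0 2 0 0 255; 0 2 0 0 255"}}

```text
time: 19.58
ee_pos: [0.5963, 0.0424, 0.161]
tcp_rot: [-179.7, -0.0, 102.2]
wrist_force: [-15.9, -2.1, 4.6]
opening: -0.0001
grasp_force: 8.6
```

```bash
python3 -c "
from h import *
print(here())
print(fit(S0=.27,Fs=np.arange(-.1,.36,.02),r=(190,230),c=(245,292),xr=(255,262),dS=np.arange(-.08,.09,.04)))"
```

```text
(array([ 16.56995166, -42.8958188 , 160.97877999]), array([-1.79675640e+02, -1.24210528e-02,  1.02182752e+02]), array([-15.86828307,  -2.07360806,   4.63487071]), 19.575)
[(np.int64(1191), np.float64(0.24), np.float64(0.35), 0.005), (np.int64(1203), np.float64(0.26), np.float64(0.35), 0.008), (np.int64(1206), np.float64(0.26), np.float64(0.35), 0.011), (np.int64(1211), np.float64(0.26), np.float64(0.35), 0.005), (np.int64(1239), np.float64(0.24), np.float64(0.35), 0.008)]
```

The lever is hard against its end stop. I'll back off and check.

{"method": "send_rows", "body": {"targets": "0 -10 0 0 255; 0 -25 0 0 255; 0 -60 -20 0 255; 0 -100 -45 0 255; 0 -107 -45 0 255; 0 -107 -45 0 255"}}

```text
time: 20.38
ee_pos: [0.4947, 0.0202, 0.2064]
tcp_rot: [179.9, 0.0, 102.2]
wrist_force: [-0.1, 0.1, -0.6]
opening: -0.0001
grasp_force: 0.0
```

```bash
python3 -c "
from h import *
print(here())
print(fit(S0=.27,Fs=np.arange(0.1,.36,.01),r=(195,232),c=(248,290),xr=(259,275),dS=np.arange(-.08,.09,.02)))
k=knobc(.265,.27);print(k);a=camera('top');b=cv2.imread('pics/top0.png');d=cv2.absdiff(a,b).max(2)
u=proj(np.array([*(O+RC@[.075,.053]),.16]));print('cell diff',u,d[int(u[1])-10:int(u[1])+10,int(u[0])-10:int(u[0])+10].max())"
```

```text
(array([-87.46253965, -43.14376618, 206.42284262]), array([1.79897272e+02, 1.42735564e-02, 1.02183581e+02]), array([-0.07952526,  0.12257016, -0.57144667]), 20.375)
[(np.int64(1218), np.float64(0.26), np.float64(0.31), 0.005), (np.int64(1246), np.float64(0.24), np.float64(0.35), 0.005), (np.int64(1247), np.float64(0.26), np.float64(0.33), 0.005), (np.int64(1248), np.float64(0.25), np.float64(0.33), 0.005), (np.int64(1259), np.float64(0.25), np.float64(0.35), 0.005)]
[ 0.04038728 -0.04267703  0.15882049]
cell diff [239.31252951 185.86999812] 8
```

The fit gives F ≈ 0.26 with S on the right, the end stop was felt firmly, and the cell hasn't moved. Handing in.

```bash
python3 -c "
from workcell import ticket
print(ticket.job_done())"
```

```text
the job is handed in; nothing more can be done
None
```

The lever is in third: I pushed it against its end stop (about 16 N), the camera fit afterwards gave about 0.26 rad forward on the right, the cell had not moved (I did not re-check the other bystanders), and the job is handed in at about 20 s.

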